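# Run along the trim strip and press its clips home

### The arm

A 7-joint arm with a two-finger parallel gripper is mounted at the origin on a cart in front of the work surface, level with it; the furniture and walls round the work are solid. World frame = base frame: x ahead of the robot, y to its left, z up, the work surface at z = 0. Lengths are in m, angles in rad, forces in N, time in s.
With the tool pointing down it reaches from about 0.4 to 0.85 m from the base axis. Payload 10.4 kg.
Tool frame: the origin (TCP) lies on the front face of the gripper's body, between the roots of the fingers; the fingertips stand 73 mm ahead of it and the grasp point (between the pads) lies 54 mm ahead of it; z points along the fingers, y is the line along which they close (so a half turn about z gives the same grasp; the last joint's range is limited). The gripper opens to 85 mm and grips with 20 to 120 N. Pads are 22 mm wide; open, the fingers measure 114 mm over their backs; the gripper's body (76 mm by 85 mm) begins 54 mm behind the grasp point. The pads swing forward as they close: fully open they stand 13 mm farther back than shut.
Start: joints at [-1.272, 0.332, -0.065, 1.46, 0.022, 1.35, -0.088], TCP at [0.198, 0.593, 0.304] pointing down, gripper open.
Joint ranges: [-2.6, 2.6], [-0.5, 2.12], [-1.47, 1.34], [0.16, 2.42], [-1.27, 4.41], [0.06, 2.06], [-2.6, 2.6]. Speed limits (rad/s): [2.22, 2.22, 2.79, 2.79, 3.14, 3.14, 3.14].

### API

Orientations are given as a unit quaternion [x, y, z, w].
In Python, from workcell import manip gives the robot as it stands.
- The arm moves only by the shell command python3 -m jog 'ROWS' [FORCE]. ROWS is JSON, a list of rows, each an object with "grip": the gripper command: -1 is fully open, 1 is shut, values between are in proportion; "slide": the shift along the tool's x, y, z in cm, a list of three; "yaw": the turn about the tool's z in rad. A call has 1 to 8 rows; each row shifts and turns the commanded pose from where the row before left it, along the tool's axes as they then stand; what a row does not reach is not made up. A row lasts 1/10 s, in which the tool goes at most 50 mm and 8.59 degrees, less where a joint would pass 70% of its speed; a pose out of reach is approached as far as the arm can. A call with a gripper value outside its range is refused whole. The fingers move at their own pace and stop on an object; FORCE is the grip in N (left out, the last holds). Time passes only in rows, so rows that do not move let the fingers close. It gives the time, the measured TCP pose, the force, the opening and the grip force at its end, in the units of the state.
- manip.get_obs(): the state, without advancing time (a new reading comes with each control period).
- manip.camera(name): name is "side" or "top"; returns the picture (420x560x3 uint8, blue, green, red); there is no depth.
- manip.calibration(name): a dict with "vfov" (degrees; the focal length in pixels is half the picture's height over the tangent of half this angle, whatever the lens; pixels are square), "cx", "cy" (the principal point, pixels), "camera_from_world" (4x4, takes a point from world to camera coordinates). Camera axes: x right, y down, z forward; pixel columns grow to the right and rows downward; lengths in m; the calibration is good to about 2 mm. A picture is of the moment at which its call begins. calibration takes no time and is no camera call.
- manip.hand_in(): hands the job in; it is judged then, once.
Trained networks look in the newest picture that a camera, given by its name, has taken for a name from the list of things; names that differ only in an ending like _2 or _b are one class to them, and where a whole thing is asked for, a point or a joint stands for the part that bears it (a point fixed in the world has none). Each returns a list of dicts, best first, with "conf" (0 to 1); they miss things now and then, are a little off and sometimes report something else, mostly with a low value. They report only what shows in the picture. A call takes as long as a camera call.
- manip.masks_of(thing, camera): "region" (420x560 bool, what is visible of it) and "centre" ([column, row] in pixels, amid what is visible of it).
The state is a dict: "clock": time; "joint_pos": joint angles; "joint_velocities": joint speeds; "tau": joint torques, N m; "position": TCP position; "ee_rot": TCP orientation; "ft_force": force on the tool from outside, world axes, zero at the start; "torque": the same for the moment, N m; "grip_width": opening from 0.0 (shut) to 1.0 (fully open); "grasp_force": force on a finger pad.
Only numpy, scipy, OpenCV 4.12 (cv2) and the standard library are available. Lean on these libraries where they do the work, as an engineer would, in place of code of your own. Each camera call takes 0.05 s, during which the arm holds its last target. There are 200 camera calls.

### The job

Run the fingertips along the curved black trim strip, starting at the red end, and gently press its four white clips fully home one after the other as you reach them. From the first clip to the last keep the fingertips on or just above the strip, following its curve. Only press: never pull a clip out, and leave the loose things lying around where they are.

Things in the scene. Friction and masses are not known exactly. Their poses are not given: they have to be found in the camera images.
- trim_board: plywood board 150 (its x) x 270 (its y) x 18 mm high, fixed to the bench top, origin at the centre of its underside, z up. On it a fixed black curved trim strip, 34 mm wide, its upper face 30 mm above the origin. The strip's centre line is an arc of radius 200 mm about arc_centre, from 0.62 rad either side; the end at the board's +y has a red end cap (top 32 mm above the bench), the other end a black one.
- arc_centre (a point): centre of the arc of the strip's centre line, 165 mm along the board's +x from its origin, at the height of the strip's upper face; fixed to the board
- clip1_top (a point): centre of the top of the white round head (21 mm across, 4 mm thick, slightly domed) of push-in clip number 1 counted from the red end; the clips stand on the strip's centre line 66 mm apart. Fully home this point lies 4 mm above the strip's upper face (34 mm above the bench), at the start 8 to 12 mm above it.
- clip1 (a joint): how far clip 1 is pressed in, m, growing downward: 0 = head 8 mm off the strip, 0.008 = home, head flat on the strip (hard stop). It slides stiffly, about 5 N, has no spring and stays where it is left; pulling would draw it up to -0.004.
- clip2_top (a point): centre of the top of the white round head (21 mm across, 4 mm thick, slightly domed) of push-in clip number 2 counted from the red end; the clips stand on the strip's centre line 66 mm apart. Fully home this point lies 4 mm above the strip's upper face (34 mm above the bench), at the start 8 to 12 mm above it.
- clip2 (a joint): how far clip 2 is pressed in, m, growing downward: 0 = head 8 mm off the strip, 0.008 = home, head flat on the strip (hard stop). It slides stiffly, about 5 N, has no spring and stays where it is left; pulling would draw it up to -0.004.
- clip3_top (a point): centre of the top of the white round head (21 mm across, 4 mm thick, slightly domed) of push-in clip number 3 counted from the red end; the clips stand on the strip's centre line 66 mm apart. Fully home this point lies 4 mm above the strip's upper face (34 mm above the bench), at the start 8 to 12 mm above it.
- clip3 (a joint): how far clip 3 is pressed in, m, growing downward: 0 = head 8 mm off the strip, 0.008 = home, head flat on the strip (hard stop). It slides stiffly, about 5 N, has no spring and stays where it is left; pulling would draw it up to -0.004.
- clip4_top (a point): centre of the top of the white round head (21 mm across, 4 mm thick, slightly domed) of push-in clip number 4 counted from the red end; the clips stand on the strip's centre line 66 mm apart. Fully home this point lies 4 mm above the strip's upper face (34 mm above the bench), at the start 8 to 12 mm above it.
- clip4 (a joint): how far clip 4 is pressed in, m, growing downward: 0 = head 8 mm off the strip, 0.008 = home, head flat on the strip (hard stop). It slides stiffly, about 5 N, has no spring and stays where it is left; pulling would draw it up to -0.004.
- tape_black: bystander, loose, to be left alone: roll of black tape, 62x60x19 mm, origin at the centre of its underside, lying on the board in the hollow of the curve
- phone: bystander, loose, to be left alone: black keypad phone, 46x108x14 mm, origin at the centre of its underside
- grease_tin: bystander, loose, to be left alone: round red and yellow tin, 64x64x36 mm, origin at the centre of its underside
- spark_plug_0: bystander, loose, to be left alone: spark plug lying down, 24x75x21 mm, origin at the centre of its underside
- feeler_gauge: bystander, loose, to be left alone: closed grey feeler gauge, 17x98x10 mm, origin at the centre of its underside
- cola_bottle: bystander, loose, to be left alone: standing drinks bottle, 65x65x204 mm, origin at the centre of its underside

How it is judged:
On the way, in this order (a step that is already met when the one before it is completed fails the run):
1. clip 1 from the red end is pressed home (within 2 mm) (value of joint clip1 above 0.006 m and not (value of joint clip2 above 0.006 m) and not (value of joint clip3 above 0.006 m) and not (value of joint clip4 above 0.006 m)), for 0.05 s.
2. clip 2 from the red end is pressed home (within 2 mm) (value of joint clip2 above 0.006 m and not (value of joint clip3 above 0.006 m) and not (value of joint clip4 above 0.006 m)), for 0.05 s.
3. clip 3 from the red end is pressed home (within 2 mm) (value of joint clip3 above 0.006 m and not (value of joint clip4 above 0.006 m)), for 0.05 s.
4. clip 4 from the red end is pressed home (within 2 mm) (value of joint clip4 above 0.006 m), for 0.05 s.
At the end, for the whole second after the job is handed in: All four clips stand home (within 2 mm of their stop), and every loose bystander rests within 20 mm of where it stood (value of joint each of clip1, clip2, clip3, clip4 above 0.006 m and distance of each of tape_black, phone, grease_tin, spark_plug_0, feeler_gauge, cola_bottle from where it was at the start of the episode below 0.02 m and linear speed of each of tape_black, phone, grease_tin, spark_plug_0, feeler_gauge, cola_bottle below 0.02 m/s); the robot touches nothing.
It fails at once if between the first clip's seating and the last one's, the fingertips rise away from the strip (grasp point over 115 mm above the bench, fingertips some 50 mm above the strip or more) (value of joint clip1 above 0.006 m and not (value of joint clip4 above 0.006 m) and z of the grasp point in the frame of trim_board above 0.115 m).
It fails at once if between the first clip's seating and the last one's, the fingers leave the curve sideways (grasp point over 35 mm from its centre line) (value of joint clip1 above 0.006 m and not (value of joint clip4 above 0.006 m) and (horizontal distance between the grasp point and arc_centre below 0.165 m or horizontal distance between the grasp point and arc_centre above 0.235 m)).
It fails at once if strip or clips pushed harder than 45 N (contact force between the arm and trim_board above 45 N).
It fails at once if a clip is pulled out instead of pressed (value of joint any of clip1, clip2, clip3, clip4 below -0.002 m).
It fails at once if a loose bystander is moved by more than 20 mm or lifted (distance of any of tape_black, phone, grease_tin, spark_plug_0, feeler_gauge, cola_bottle from where it was at the start of the episode above 0.02 m).
It also fails if it takes over 45 s, if anything falls off the work surface, if the arm or the gripper's body presses on something with over 40 N, if the wrist force passes 120 N, or if a joint passes its speed limit or range.

## Working session

There is one attempt and no reset: what is moved stays moved. The work goes in short steps, Python scripts to look and compute and a shell command to move; the robot and the scene stay as the last step left them, time stands still between calls to the robot, and variables do not carry over. Pictures are saved under pics/ and viewed, at most 10 in all, crops included, and the job is handed in when it is done.

```bash
mkdir -p pics
cat > h.py <<'E'
import numpy as np, cv2
from workcell import manip
def ray(cam,uv):
    c=manip.calibration(cam);f=210/np.tan(np.radians(c["vfov"])/2)
    T=np.array(c["camera_from_world"]);R,t=T[:3,:3],T[:3,3]
    return -R.T@t, R.T@np.array([(uv[0]-c["cx"])/f,(uv[1]-c["cy"])/f,1])
def atz(cam,uv,z):
    o,d=ray(cam,uv);return o+d*(z-o[2])/d[2]
def proj(cam,p):
    c=manip.calibration(cam);f=210/np.tan(np.radians(c["vfov"])/2)
    q=np.array(c["camera_from_world"])@np.r_[p,1];return np.array([c["cx"]+f*q[0]/q[2],c["cy"]+f*q[1]/q[2]])
E
python3 - <<'E'
from h import *
np.set_printoptions(precision=3,suppress=True)
ims=[manip.camera(n) for n in("top","side")]
for n,i in zip(("top","side"),ims): cv2.imwrite(f"pics/{n}0.png",i)
for n in("top","side"):
    c=manip.calibration(n);print(n,c["vfov"],ray(n,(280,210))[0])
    for t in("clip1_top","trim_board","tape_black"):
        for m in manip.masks_of(t,n):
            print(t,round(m["conf"],2),np.array(m["centre"]),m["region"].sum(),atz(n,m["centre"],.04))
o=manip.get_obs();print({k:np.round(o[k],3) for k in("clock","position","ee_rot","ft_force")})
E
```

```text
top 53.75257108875583 [0.452 0.047 1.09 ]
clip1_top 0.47 [318.6 190.6] 60 [ 0.609 -0.038  0.04 ]
trim_board 0.59 [300.2 223.6] 5568 [0.523 0.008 0.04 ]
tape_black 0.71 [319.4 221.7] 320 [ 0.529 -0.041  0.04 ]
side 57.90036467957014 [ 0.032 -0.746  0.519]
trim_board 0.56 [283.2 251.2] 2988 [ 0.467 -0.08   0.04 ]
tape_black 0.9 [293.5 239.1] 343 [ 0.522 -0.044  0.04 ]
tape_black 0.66 [365.5 278.3] 266 [ 0.557 -0.269  0.04 ]
tape_black 0.51 [276.9 163. ] 859 [0.821 0.518 0.04 ]
{'clock': np.float64(0.4), 'position': array([0.198, 0.593, 0.304]), 'ee_rot': array([ 0.16 ,  0.987, -0.   , -0.   ]), 'ft_force': array([-0.345,  0.808, -0.366])}
```

View pics/top0.png

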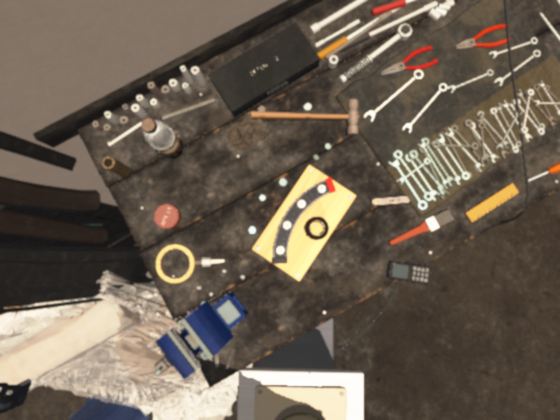

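View pics/side0.png

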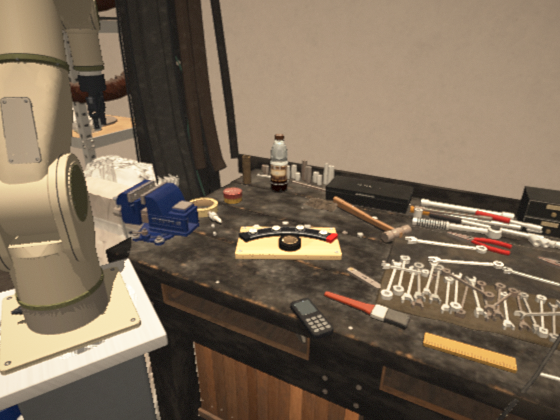

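The top view shows the board at about (305,222), the red end at (331,185) and white clips near (322,188), (300,204), (287,225) and (280,249). Next I fit the board pose to these four heads.

```bash
cat > fit.py <<'E'
from h import *
from scipy.optimize import least_squares
def model(p):
    R=np.array([[np.cos(p[2]),-np.sin(p[2])],[np.sin(p[2]),np.cos(p[2])]])
    a=np.array([.495,.165,-.165,-.495])
    return p[:2]+np.c_[.165-.2*np.cos(a),.2*np.sin(a)]@R.T, p[:2]+R@[.165,0]
E
python3 - <<'E'
from fit import *
np.set_printoptions(precision=4,suppress=True)
i=cv2.imread("pics/top0.png");x0,y0=245,160
c=i[y0:y0+125,x0:x0+120]
g=c.min(2)
rough=[(322,188),(300,204),(287,225),(280,249)];uv=[]
for u,v in rough:
    w=i[v-6:v+7,u-6:u+7].min(2).astype(float);w=np.clip(w-110,0,None)
    yy,xx=np.mgrid[v-6:v+7,u-6:u+7];uv.append([(w*xx).sum()/w.sum(),(w*yy).sum()/w.sum()])
uv=np.array(uv);print(uv)
P=np.array([atz("top",q,.039) for q in uv])[:,:2];print(P, np.linalg.norm(np.diff(P,axis=0),axis=1))
best=min((least_squares(lambda p:(model(p)[0]-P).ravel(),[*P.mean(0),y]) for y in(0,1.5,3,-1.5)),key=lambda s:s.cost)
print(best.x,best.fun*1000,model(best.x)[1]); np.save("pose.npy",best.x)
M=model(best.x)[0]
big=cv2.resize(c,None,fx=4,fy=4,interpolation=cv2.INTER_CUBIC)
for m in M:
    q=proj("top",[*m,.039]); cv2.circle(big,tuple(int(k) for k in ((q-[x0,y0]+.5)*4)),3,(255,0,255),-1)
cv2.imwrite("pics/crop.png",big)
E
```

```text
[[321.5196 188.4055]
 [300.9305 203.4173]
 [286.9223 224.9541]
 [280.0212 249.7711]]
[[ 0.6147 -0.0453]
 [ 0.5749  0.0068]
 [ 0.5192  0.0415]
 [ 0.456   0.0578]] [0.0656 0.0657 0.0652]
[ 0.5295 -0.003  -2.145 ] [ 0.5116 -0.0294 -0.365  -0.5202  0.2464  0.4495 -0.393   0.1001] [ 0.4398 -0.1415]
```

View pics/crop.png

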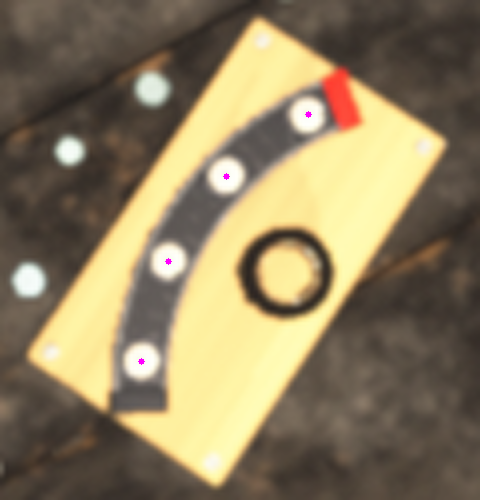

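The fit residual is under 1 mm and the clip spacing matches 66 mm. The move to clip 1 comes next, so I compute the slides and check how close the path passes to the bottle.

```bash
cat > go.py <<'E'
import sys
from fit import *
from scipy.spatial.transform import Rotation as Ro
M,C=model(np.load("pose.npy"))
o=manip.get_obs();p=np.array(o["position"]);R=Ro.from_quat(o["ee_rot"]).as_matrix()
print("t",round(o["clock"],2),"pos",np.round(p,4),"f",np.round(o["ft_force"],1),"w",round(o["grip_width"],2),"r",round(np.hypot(*(p[:2]-C)),4))
for k in range(4): print("clip",k+1,np.round(M[k],4),"slide cm",np.round(R.T@np.r_[M[k]-p[:2],0]*100,2))
E
python3 go.py
python3 - <<'E'
from h import *
for n in("cola_bottle","grease_tin"):
    for m in manip.masks_of(n,"top")[:1]:
        v,u=np.where(m["region"]);print(n,m["conf"],m["centre"],atz("top",m["centre"],.1),atz("top",m["centre"],.03))
E
```

```text
t 0.4 pos [0.1976 0.5929 0.3038] f [-0.3  0.8 -0.4] w 1.0 r 0.7733
clip 1 [ 0.6152 -0.0454] slide cm [-59.8  -47.35   0.  ]
clip 2 [0.5746 0.0063] slide cm [-54.31 -43.73   0.  ]
clip 3 [0.5194 0.042 ] slide cm [-47.95 -42.09   0.  ]
clip 4 [0.4557 0.0579] slide cm [-41.4 -42.6   0. ]
cola_bottle 0.63 [162.4, 136.2] [0.72689197 0.3509506  0.1       ] [0.74631384 0.37241805 0.03      ]
grease_tin 0.69 [166.6, 218.5] [0.52504778 0.33096448 0.1       ] [0.53020464 0.35101945 0.03      ]
```

```bash
python3 -m jog '[{"grip":1,"slide":[-2,-1.6,0],"yaw":0},{"grip":1,"slide":[-3.7,-2.9,0],"yaw":0},{"grip":1,"slide":[-3.7,-2.9,0],"yaw":0},{"grip":1,"slide":[-3.7,-2.9,0],"yaw":0},{"grip":1,"slide":[-3.7,-2.9,0],"yaw":0},{"grip":1,"slide":[-3.7,-2.9,0],"yaw":0},{"grip":1,"slide":[-3.7,-2.9,0],"yaw":0},{"grip":1,"slide":[-3.7,-2.9,0],"yaw":0}]' 20; python3 go.py
```

```text
clock: 1.3
position: [0.3939, 0.2951, 0.3042]
ee_rot: [0.16, 0.987, 0.0, 0.0]
ft_force: [1.6, 1.0, -1.0]
grip_width: 0.001
grasp_force: 0.0
t 1.3 pos [0.3939 0.2951 0.3042] f [ 1.6  1.  -1. ] w 0.0 r 0.4391
clip 1 [ 0.6152 -0.0454] slide cm [-3.177e+01 -2.530e+01 -2.000e-02]
clip 2 [0.5746 0.0063] slide cm [-2.628e+01 -2.169e+01 -1.000e-02]
clip 3 [0.5194 0.042 ] slide cm [-1.992e+01 -2.005e+01 -1.000e-02]
clip 4 [0.4557 0.0579] slide cm [-1.337e+01 -2.056e+01 -2.000e-02]
```

```bash
python3 -m jog '[{"grip":1,"slide":[-3.7,-2.9,0],"yaw":0},{"grip":1,"slide":[-3.7,-2.9,0],"yaw":0},{"grip":1,"slide":[-3.7,-2.9,0],"yaw":0},{"grip":1,"slide":[-3.7,-2.9,0],"yaw":0},{"grip":1,"slide":[-3.7,-2.9,0],"yaw":0},{"grip":1,"slide":[-3.7,-2.9,0],"yaw":0},{"grip":1,"slide":[-3.7,-2.9,0],"yaw":0},{"grip":1,"slide":[-3.7,-2.9,0],"yaw":0}]'; python3 -m jog '[{"grip":1,"slide":[-2.2,-2.1,1],"yaw":0},{"grip":1,"slide":[0,0,4],"yaw":0},{"grip":1,"slide":[0,0,4],"yaw":0},{"grip":1,"slide":[0,0,4],"yaw":0},{"grip":1,"slide":[0,0,3],"yaw":0},{"grip":1,"slide":[0,0,1],"yaw":0},{"grip":1,"slide":[0,0,0],"yaw":0},{"grip":1,"slide":[0,0,0],"yaw":0}]'; python3 go.py
```

```text
clock: 2.1
position: [0.6014, -0.0183, 0.3042]
ee_rot: [0.16, 0.987, 0.0, 0.0]
ft_force: [0.8, 0.5, 0.8]
grip_width: -0.003
grasp_force: 0.0
clock: 2.9
position: [0.6156, -0.0437, 0.1355]
ee_rot: [0.16, 0.987, 0.0, 0.001]
ft_force: [-0.1, 0.2, 0.5]
grip_width: -0.001
grasp_force: 0.0
t 2.9 pos [ 0.6156 -0.0437  0.1355] f [-0.1  0.2  0.5] w -0.0 r 0.2012
clip 1 [ 0.6152 -0.0454] slide cm [-0.01 -0.17 -0.  ]
clip 2 [0.5746 0.0063] slide cm [ 5.48  3.45 -0.01]
clip 3 [0.5194 0.042 ] slide cm [11.84  5.09 -0.02]
clip 4 [0.4557 0.0579] slide cm [18.39  4.58 -0.03]
```

```bash
python3 -c "
from h import *
i=manip.camera('side');cv2.imwrite('pics/s1.png',cv2.resize(i[150:290,200:380],None,fx=4,fy=4,interpolation=cv2.INTER_CUBIC))"
```

```text
(no output)
```

View pics/s1.png

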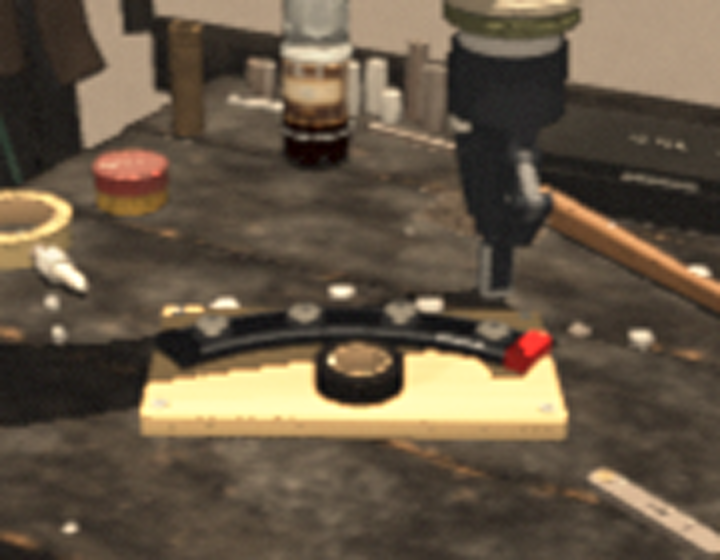

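```bash
python3 -m jog '[{"grip":1,"slide":[0,-0.2,0.8],"yaw":0},{"grip":1,"slide":[0,0,0.4],"yaw":0},{"grip":1,"slide":[0,0,0.2],"yaw":0},{"grip":1,"slide":[0,0,0],"yaw":0}]'; python3 go.py
```

```text
clock: 3.35
position: [0.6139, -0.0455, 0.1196]
ee_rot: [0.16, 0.987, -0.0, -0.0]
ft_force: [0.8, 0.6, 0.2]
grip_width: 0.001
grasp_force: 0.0
t 3.35 pos [ 0.6139 -0.0455  0.1196] f [0.8 0.6 0.2] w 0.0 r 0.1988
clip 1 [ 0.6152 -0.0454] slide cm [-0.11  0.06 -0.  ]
clip 2 [0.5746 0.0063] slide cm [5.37 3.67 0.  ]
clip 3 [0.5194 0.042 ] slide cm [1.174e+01 5.310e+00 1.000e-02]
clip 4 [0.4557 0.0579] slide cm [1.829e+01 4.800e+00 1.000e-02]
```

The crop shows the shut fingertips at (495,295), directly above clip 1 at (495,328), so they are aligned. I'll press in small steps and watch the force.

```bash
python3 -m jog '[{"grip":1,"slide":[-0.1,0.05,0.3],"yaw":0},{"grip":1,"slide":[0,0,0.3],"yaw":0},{"grip":1,"slide":[0,0,0.2],"yaw":0},{"grip":1,"slide":[0,0,0],"yaw":0}]'; python3 -m jog '[{"grip":1,"slide":[0,0,0.2],"yaw":0},{"grip":1,"slide":[0,0,0],"yaw":0}]'; python3 go.py
```

```text
clock: 3.75
position: [0.6151, -0.0453, 0.1116]
ee_rot: [0.16, 0.987, -0.0, -0.0]
ft_force: [0.5, -0.0, 1.0]
grip_width: -0.002
grasp_force: 0.0
clock: 3.95
position: [0.6153, -0.0454, 0.11]
ee_rot: [0.16, 0.987, 0.0, 0.0]
ft_force: [-0.8, 0.4, 1.5]
grip_width: 0.002
grasp_force: 0.7
t 3.95 pos [ 0.6153 -0.0454  0.11  ] f [-0.8  0.4  1.5] w 0.0 r 0.2
clip 1 [ 0.6152 -0.0454] slide cm [ 0.01  0.   -0.  ]
clip 2 [0.5746 0.0063] slide cm [ 5.5   3.62 -0.  ]
clip 3 [0.5194 0.042 ] slide cm [11.86  5.26 -0.  ]
clip 4 [0.4557 0.0579] slide cm [18.41  4.75 -0.  ]
```

```bash
for i in 1; do python3 -m jog '[{"grip":1,"slide":[0,0,0.15],"yaw":0}]'; python3 -m jog '[{"grip":1,"slide":[0,0,0.15],"yaw":0}]';python3 -m jog '[{"grip":1,"slide":[0,0,0.1],"yaw":0}]'; done | grep -E "pos|ft_f"
```

```text
position: [0.6153, -0.0454, 0.1088]
ft_force: [-3.7, 1.0, 4.8]
position: [0.6153, -0.0454, 0.1072]
ft_force: [-1.7, -0.0, 5.4]
position: [0.6154, -0.0454, 0.1065]
ft_force: [-7.7, 0.9, 17.7]
```

The force rose to 17.7 N at the home height, so clip 1 is seated. I'll rise 2 cm and move to clip 2.

```bash
python3 -m jog '[{"grip":1,"slide":[0,0,0],"yaw":0},{"grip":1,"slide":[0,0,-1],"yaw":0},{"grip":1,"slide":[0,0,-1],"yaw":0},{"grip":1,"slide":[1.8,1.2,0],"yaw":0},{"grip":1,"slide":[1.8,1.2,0],"yaw":0},{"grip":1,"slide":[1.8,1.2,0],"yaw":0},{"grip":1,"slide":[0.1,0,0],"yaw":0},{"grip":1,"slide":[0,0,0],"yaw":0}]'; python3 go.py
```

```text
clock: 5.05
position: [0.5747, 0.0063, 0.1265]
ee_rot: [0.16, 0.987, 0.0, 0.0]
ft_force: [1.1, 0.1, -0.5]
grip_width: -0.001
grasp_force: 0.0
t 5.05 pos [0.5747 0.0063 0.1265] f [ 1.1  0.1 -0.5] w -0.0 r 0.2001
clip 1 [ 0.6152 -0.0454] slide cm [-5.48 -3.62  0.  ]
clip 2 [0.5746 0.0063] slide cm [ 0.01 -0.01 -0.  ]
clip 3 [0.5194 0.042 ] slide cm [ 6.37  1.64 -0.  ]
clip 4 [0.4557 0.0579] slide cm [ 1.292e+01  1.140e+00 -1.000e-02]
```

```bash
(python3 -m jog '[{"grip":1,"slide":[0,0,0.5],"yaw":0},{"grip":1,"slide":[0,0,0.4],"yaw":0},{"grip":1,"slide":[0,0,0.3],"yaw":0},{"grip":1,"slide":[0,0,0.3],"yaw":0},{"grip":1,"slide":[0,0,0.2],"yaw":0}]'; python3 -m jog '[{"grip":1,"slide":[0,0,0.15],"yaw":0}]';python3 -m jog '[{"grip":1,"slide":[0,0,0.15],"yaw":0}]')| grep -E "pos|ft_f"
```

```text
position: [0.5745, 0.0054, 0.1088]
ft_force: [-1.4, -1.3, 4.5]
position: [0.5746, 0.0054, 0.1074]
ft_force: [-2.4, -2.1, 5.4]
position: [0.5746, 0.0054, 0.1064]
ft_force: [-9.2, -1.0, 25.6]
```

Clip 2 is home with a peak of 25.6 N. Clip 3 is next.

```bash
python3 -m jog '[{"grip":1,"slide":[0,0,0],"yaw":0},{"grip":1,"slide":[0,0,-1],"yaw":0},{"grip":1,"slide":[0,0,-1],"yaw":0},{"grip":1,"slide":[2.1,0.6,0],"yaw":0},{"grip":1,"slide":[2.1,0.6,0],"yaw":0},{"grip":1,"slide":[2.1,0.4,0],"yaw":0},{"grip":1,"slide":[0.1,0,0],"yaw":0},{"grip":1,"slide":[0,0,0],"yaw":0}]'; python3 go.py
```

```text
clock: 6.55
position: [0.5191, 0.0419, 0.1266]
ee_rot: [0.16, 0.987, 0.0, 0.0]
ft_force: [0.5, -0.8, -0.8]
grip_width: 0.004
grasp_force: 0.0
t 6.55 pos [0.5191 0.0419 0.1266] f [ 0.5 -0.8 -0.8] w 0.0 r 0.1998
clip 1 [ 0.6152 -0.0454] slide cm [-11.87  -5.24   0.  ]
clip 2 [0.5746 0.0063] slide cm [-6.39 -1.63  0.  ]
clip 3 [0.5194 0.042 ] slide cm [-0.03  0.02  0.  ]
clip 4 [0.4557 0.0579] slide cm [ 6.53 -0.48 -0.01]
```

```bash
(python3 -m jog '[{"grip":1,"slide":[0,0,0.5],"yaw":0},{"grip":1,"slide":[0,0,0.4],"yaw":0},{"grip":1,"slide":[0,0,0.3],"yaw":0},{"grip":1,"slide":[0,0,0.3],"yaw":0},{"grip":1,"slide":[0,0,0.2],"yaw":0}]'; python3 -m jog '[{"grip":1,"slide":[0,0,0.15],"yaw":0}]';python3 -m jog '[{"grip":1,"slide":[0,0,0.15],"yaw":0}]')| grep -E "pos|ft_f"
```

```text
position: [0.5189, 0.0412, 0.1087]
ft_force: [-1.8, -1.6, 5.8]
position: [0.5189, 0.0412, 0.1074]
ft_force: [-2.2, -2.1, 5.3]
position: [0.519, 0.0413, 0.1064]
ft_force: [-9.4, -2.5, 25.6]
```

```bash
python3 -m jog '[{"grip":1,"slide":[0,0,0],"yaw":0},{"grip":1,"slide":[0,0,-1],"yaw":0},{"grip":1,"slide":[0,0,-1],"yaw":0},{"grip":1,"slide":[2.2,0,0],"yaw":0},{"grip":1,"slide":[2.2,-0.2,0],"yaw":0},{"grip":1,"slide":[2.1,-0.3,0],"yaw":0},{"grip":1,"slide":[0,0,0],"yaw":0},{"grip":1,"slide":[0,0,0],"yaw":0}]'; python3 go.py
```

```text
clock: 8.05
position: [0.456, 0.0577, 0.1266]
ee_rot: [0.16, 0.987, 0.001, 0.001]
ft_force: [0.2, -0.8, 0.9]
grip_width: -0.0
grasp_force: 0.0
t 8.05 pos [0.456  0.0577 0.1266] f [ 0.2 -0.8  0.9] w -0.0 r 0.1999
clip 1 [ 0.6152 -0.0454] slide cm [-1.836e+01 -4.750e+00  1.000e-02]
clip 2 [0.5746 0.0063] slide cm [-1.287e+01 -1.140e+00  1.000e-02]
clip 3 [0.5194 0.042 ] slide cm [-6.51  0.51  0.01]
clip 4 [0.4557 0.0579] slide cm [ 0.04  0.   -0.  ]
```

```bash
(python3 -m jog '[{"grip":1,"slide":[0,0,0.5],"yaw":0},{"grip":1,"slide":[0,0,0.4],"yaw":0},{"grip":1,"slide":[0,0,0.3],"yaw":0},{"grip":1,"slide":[0,0,0.3],"yaw":0},{"grip":1,"slide":[0,0,0.2],"yaw":0}]'; python3 -m jog '[{"grip":1,"slide":[0,0,0.15],"yaw":0}]';python3 -m jog '[{"grip":1,"slide":[0,0,0.15],"yaw":0}]')| grep -E "pos|ft_f"
```

```text
position: [0.4558, 0.0572, 0.1087]
ft_force: [-1.2, -1.8, 6.2]
position: [0.4558, 0.0572, 0.1073]
ft_force: [-1.1, -1.5, 5.4]
position: [0.4559, 0.0572, 0.1063]
ft_force: [-8.6, -2.6, 30.1]
```

All four clips hit the stop. I'll lift clear and check with a picture.

```bash
python3 -m jog '[{"grip":1,"slide":[0,0,0],"yaw":0},{"grip":1,"slide":[0,0,-1],"yaw":0},{"grip":1,"slide":[0,0,-3],"yaw":0},{"grip":1,"slide":[0,0,-4],"yaw":0},{"grip":1,"slide":[0,0,-4],"yaw":0},{"grip":1,"slide":[0,0,-2],"yaw":0},{"grip":1,"slide":[0,0,0],"yaw":0},{"grip":1,"slide":[0,0,0],"yaw":0}]'; python3 -c "
from h import *
i=manip.camera('side');cv2.imwrite('pics/s2.png',cv2.resize(i[150:290,200:380],None,fx=4,fy=4,interpolation=cv2.INTER_CUBIC))"
```

```text
clock: 9.55
position: [0.4554, 0.0574, 0.2458]
ee_rot: [0.16, 0.987, 0.0, 0.0]
ft_force: [-0.1, 1.0, -0.5]
grip_width: 0.003
grasp_force: 0.0
```

View pics/s2.png

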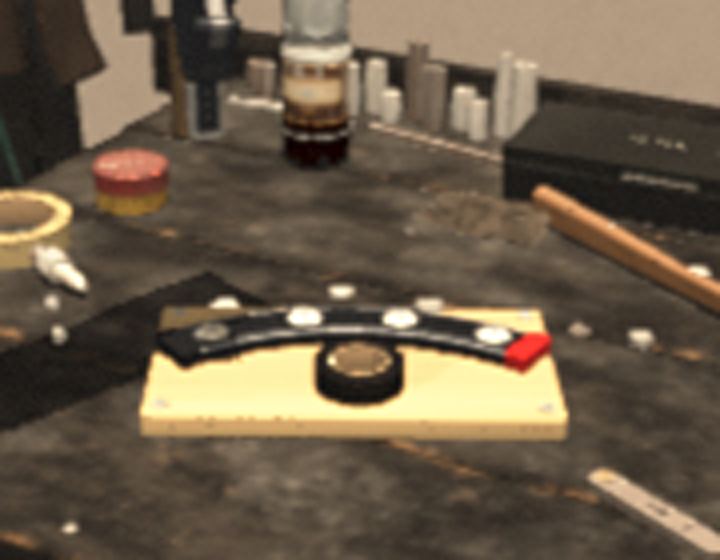

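The picture shows all four heads flat on the strip at (210,331), (304,316), (400,317) and (494,334). The tape at (360,370), tin, bottle and spark plug haven't moved, and the arm is clear.

```bash
python3 -c "
from workcell import manip
print(manip.hand_in())"
```

```text
the job is handed in; nothing more can be done
None
```

I pressed all four clips home in order from the red end, with a highest reading of about 30 N; the final picture shows all four heads flat and the tape, tin, bottle and spark plug unmoved (phone and feeler gauge not rechecked), and the job is handed in with no verdict returned.

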